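# Sleeve on the shaft, bearing unit held ready above it

### The arm

A 7-joint arm with a two-finger parallel gripper is mounted at the origin on a cart in front of the work surface, level with it; the furniture and walls round the work are solid. World frame = base frame: x ahead of the robot, y to its left, z up, the work surface at z = 0. Lengths are in m, angles in degrees, forces in N, time in s.
With the tool pointing down it reaches from about 0.425 to 0.875 m from the base axis. Payload 4.7 kg.
Tool frame: the origin (TCP) lies on the mounting face of the last link; the fingertips stand 182 mm ahead of it and the grasp point (between the pads) lies 164 mm ahead of it; z points along the fingers, x is the direction in which the jaws open and shut, and the axes are right-handed (so a half turn about z gives the same grasp; the last joint's range is limited). The gripper opens to 87 mm and grips with 3 to 60 N. Pads are 19 mm wide; open, the fingers measure 117 mm over their backs; the gripper's body (75 mm by 190 mm) begins 51 mm behind the grasp point.
Start: joints at [68.474, 18.392, -4.016, 83.108, 1.295, 78.541, -3.26], TCP at [0.247, -0.601, 0.405] pointing down, gripper open.
Joint ranges: [-163.93, 163.93], [-17.29, 119.83], [-79.2, 71.16], [3.27, 140.29], [-89.18, 269.18], [5.43, 117.66], [-154.24, 154.24]. Speed limits (degrees/s): [147.25, 147.25, 180, 180, 180, 180, 180].

### API

Orientations are given as [roll, pitch, yaw] about the fixed x, y, z axes, in that order (R = Rz(yaw) Ry(pitch) Rx(roll)).
In Python, from cell import status, cams, env, outline_of, landmark_of gives the robot as it stands. The module is installed in compiled form; this text tells all that it offers.
- The arm moves only by the tool jog_arm, never from a script. Its argument "rows" is a list of rows, each a list of 7 numbers: the closure, from 0 (fully open) to 1 (shut), then the shift along the tool's x, y, z in m, then the turn, a rotation vector about the tool's x, y, z in degrees. A call has 1 to 12 rows; each row shifts and turns the commanded pose from where the row before left it, along the tool's axes as they then stand; what a row does not reach is not made up. A row lasts 1/12 s, in which the tool goes at most 41.7 mm and 7.16 degrees, less where a joint would pass 70% of its speed; a pose out of reach is approached as far as the arm can. A call with a gripper value outside its range is refused whole. The fingers move at their own pace and stop on an object; "grip_force" is the grip in N (left out, the last holds). Time passes only in rows, so rows that do not move let the fingers close. It gives the time, the measured TCP pose, the force and the opening at its end, in the units of the state.
- status.get_obs(): the state, without advancing time (a new reading comes with each control period).
- cams.read_camera(name): name is "scene" or "top" or "wrist"; returns (picture, depth): 480x640x3 uint8, red, green, blue; 480x640 float32, m along the optical axis (not along the pixel's ray), 0 where there is no reading.
- cams.camera_params(name): a dict with "vfov" (degrees; the focal length in pixels is half the picture's height over the tangent of half this angle, whatever the lens; pixels are square), "cx", "cy" (the principal point, pixels), "eye" and "attitude" of the camera in the world. Camera axes: x right, y up, looking along -z (the intrinsics and any distortion apply to the point x, -y, -z); pixel columns grow to the right and rows downward; lengths in m; the calibration is good to about 2 mm. A picture is of the moment at which its call begins: read the wrist's pose just before it. camera_params takes no time and is no camera call; for the wrist camera it gives the pose at the moment of the call.
- env.sign_off(): hands the job in, once; it reports no verdict.
Trained networks look in the newest picture that a camera, given by its name, has taken for a name from the list of things; names that differ only in an ending like _2 or _b are one class to them, and where a whole thing is asked for, a point or a joint stands for the part that bears it (a point fixed in the world has none). Each returns a list of dicts, best first, with "conf" (0 to 1); they miss things now and then, are a little off and sometimes report something else, mostly with a low value. They report only what shows in the picture. A call takes as long as a camera call. They do not tell look-alikes from the thing itself.
- outline_of(camera, name): "pixels" (480x640 bool, what is visible of it) and "box" ([left, top, right, bottom] in pixels, round what is visible of it).
- landmark_of(camera, name): "position" ([row, column] in pixels: a listed point, or the origin of a listed thing).
The state is a dict: "time_s": time; "qpos": joint angles; "joint_velocities": joint speeds; "effort": joint torques, N m; "tool_pos": TCP position; "tool_rot": TCP orientation; "force": force on the tool from outside, world axes, zero at the start; "wrist_torque": the same for the moment, N m; "grip_width": finger opening in m.
Only numpy, scipy, OpenCV 4.12 (cv2) and the standard library are available. Lean on these libraries where they do the work, as an engineer would, in place of code of your own. Each camera call takes 0.05 s, during which the arm holds its last target. There are 200 camera calls.

### The job

Slide the brass spacer sleeve over the upright shaft of the stand until it sits fully down on the shoulder, and let go of it. Then fetch the green bearing unit over the things in between, without letting it knock against the stand or the sleeve, and finish still holding it: level and still, bore centred over the shaft and its two ears lined up with the two studs, its underside hovering about one centimetre above the shaft's top, touching nothing but the gripper, so that a colleague can check the line-up before it goes on. Leave the carton, ribbon roll and grease tin where they stand.

Things in the scene. Friction and masses are not known exactly. Their poses are not given: they have to be found in the camera images.
- stand: Fixed stand; origin under the centre of its aluminium base plate 116 (x) x 64 x 12 mm, on the bench, z up. In the middle a round dark shoulder (48 mm wide, flat top at height 30 mm), from it an upright steel shaft, 16 mm diameter, top at 84 mm, last 5 mm tapered to 11 mm. On its x axis, 38 mm either side of the shaft, two 6 mm studs, tops at 62 mm; its y sides are free for fingers.
- shaft_top (a point): Centre of the shaft's top end face, 84 mm above the bench; axes as the stand's.
- shoulder (a point): Point on the shaft's axis at the height of the shoulder's flat top, 30 mm above the bench (54 mm below the shaft's top); axes as the stand's. The seated sleeve's centre is 18 mm above it.
- sleeve_center (a point): Loose brass spacer sleeve standing upright on the bench: plain round tube, 32 mm outside diameter, 19 mm bore, 36 mm high, about 0.09 kg. The point is its centre, 18 mm above its underside; z along the bore. Mind the bins that hang over the back left of the bench, from 0.42 m up, beyond x = 0.6 m and y = -0.05 m: a tall wrist swinging across there hits them, so draw in towards the robot before crossing.
- unit_center (a point): Loose green bearing unit lying flat, about 0.25 kg, 102 (its x) x 44 x 30 mm high (1 mm steel ring on top). Round 44 mm middle with a 20 mm upright bore through it and two upright 26 mm long flats at y = +-22 mm, to grip; along x two ears 11 mm high with 9 mm holes 38 mm either side of the bore. Point: on the bore axis, 15 mm above the underside; z up. Either way round fits.
- carton: Bystander: cardboard carton 91 x 60 x 55 mm high; origin at the centre of its underside.
- ribbon: Bystander: upright black ribbon roll, 42 mm diameter, 76 mm high; origin at the centre of its underside.
- tin: Bystander: flat grease tin, 69 mm diameter, 32 mm high; origin at the centre of its underside.
There are look-alikes about, which are no part of the job. Leave any orange look-alike of the stand alone. Leave any orange look-alike of the part that bears unit_center alone.

How it is judged:
By the outcome, as a careful person would: the job done as asked, in the order asked, and still so for the second after the job is handed in, while the arm keeps its last pose, push and grip.
It also fails if it takes over 70 s, if anything falls off the work surface, if the arm or the gripper's body presses on something with over 40 N, if the wrist force passes 120 N, or if a joint passes its speed limit or range.

## Working session

There is one attempt and no reset: what is moved stays moved. The work goes in short steps, Python scripts to look and compute and a tool call to move; the robot and the scene stay as the last step left them, time stands still between calls to the robot, and variables do not carry over. Pictures are saved under pics/ and viewed, about 8 in all and at most 12, crops included, and the job is handed in when it is done.

Besides the shell and the picture viewer there is one more tool, called after ">>>" as name(argument=value, ...) on one line, values as JSON. jog_arm: Moves the arm, as the interface text tells. Its arguments: {"type":"object","properties":{"rows":{"type":"array"},"grip_force":{"type":"number"}},"required":["rows"]}

```bash
mkdir -p pics
cat > h.py <<'E'
import numpy as np, cv2
from cell import status, cams, env, outline_of, landmark_of
from scipy.spatial.transform import Rotation as R
def rot(a):
    a=np.array(a,float)
    return a if a.shape==(3,3) else (R.from_quat(a).as_matrix() if a.size==4 else R.from_euler('xyz',a,degrees=True).as_matrix())
def ray(p,rc):
    f=240/np.tan(np.radians(p['vfov']/2)); r,c=rc
    d=np.array([(c-p['cx'])/f,-(r-p['cy'])/f,-1.0])
    return np.array(p['eye']),rot(p['attitude'])@d
def cloud(p,dep):
    f=240/np.tan(np.radians(p['vfov']/2)); r,c=np.mgrid[0:480,0:640]
    d=np.stack([(c-p['cx'])/f,-(r-p['cy'])/f,-np.ones_like(r,float)],-1)*dep[...,None]
    return np.array(p['eye'])+d@rot(p['attitude']).T
def atz(p,rc,z):
    e,d=ray(p,rc); return e+d*(z-e[2])/d[2]
def save(n,im): cv2.imwrite(f'pics/{n}.png',im[...,::-1])
E
python3 - <<'E'
from h import *
o=status.get_obs();print(o)
for n in ['scene','top','wrist']: print(n,cams.camera_params(n))
ims=[]
for n in ['scene','top']:
    p=cams.camera_params(n); im,d=cams.read_camera(n); np.savez(f'{n}0.npz',im=im,d=d); save(n+'0',im); C=cloud(p,d)
    for k in ['stand','shaft_top','shoulder','sleeve_center','unit_center','carton','ribbon','tin']:
        for l in landmark_of(n,k)[:4]:
            rc=l['position']; z={'shaft_top':.084,'shoulder':.03,'sleeve_center':.018,'unit_center':.015}.get(k,0)
            r,c=np.clip(np.round(rc).astype(int),0,[479,639]);print(n,k,np.round(l['conf'],2),np.round(rc,1),'z-plane',atz(p,rc,z).round(3),'depth',C[r,c].round(3))
E
```

```text
{'time_s': 0.0, 'qpos': array([68.47159266, 18.43912989, -4.01527669, 83.1758804 ,  1.29424396,
       78.53923737, -3.25957983]), 'joint_velocities': array([ 0.00522113,  0.0665693 ,  0.03784477,  0.0016127 ,  0.19418901,
       -0.07417403, -0.06566657]), 'effort': array([-7.03760088e-04, -4.91291249e+01, -4.03955765e-01, -3.12526810e+01,
       -6.40013977e-02,  4.38993413e-02,  1.84919872e-04]), 'tool_pos': array([ 0.24691861, -0.60105177,  0.40365176]), 'tool_rot': array([ 1.79994934e+02,  1.09048318e-01, -6.76617987e+01]), 'force': array([ 0.30538308, -0.75568019,  0.1145906 ]), 'wrist_torque': array([ 0.0284119 , -0.01197395,  0.03404987]), 'grip_width': 0.0871636110439913}
scene {'vfov': 55.17945286194556, 'cx': 312.5316725054357, 'cy': 234.69590467946279, 'eye': array([-0.09332062, -0.57801696,  0.43115377]), 'attitude': array([ 66.56915647,  -1.13548082, -52.38049737])}
top {'vfov': 43.438924588076375, 'cx': 327.3829945318246, 'cy': 243.11673897993668, 'eye': array([ 0.29548338, -0.10664802,  1.26573726]), 'attitude': array([ 11.0783793 ,   1.18370737, -89.87511803])}
wrist
[... 2070 characters left out ...]
56.6 399.4] z-plane [ 0.305 -0.226  0.03 ] depth [ 0.303 -0.221  0.078]
top shoulder 0.76 [255.6 421.7] z-plane [ 0.511 -0.276  0.03 ] depth [ 0.506 -0.274  0.049]
top sleeve_center 0.46 [266.2 313.1] z-plane [ 0.491 -0.05   0.018] depth [ 0.494 -0.049 -0.003]
top unit_center 0.89 [296.  236.1] z-plane [0.428 0.11  0.015] depth [0.43  0.112 0.003]
top carton 0.58 [290.8 360. ] z-plane [ 0.441 -0.149  0.   ] depth [ 0.434 -0.147  0.058]
top ribbon 0.74 [293.8 239.7] z-plane [0.435 0.105 0.   ] depth [0.434 0.104 0.002]
top ribbon 0.71 [238.7 362.4] z-plane [ 0.553 -0.155  0.   ] depth [ 0.539 -0.152  0.064]
top tin 0.75 [191.1 358.2] z-plane [ 0.659 -0.147  0.   ] depth [ 0.65  -0.145  0.029]
```

Run:
```python
import cv2
cv2.imwrite('pics/both.png',cv2.hconcat([cv2.imread('pics/top0.png')[130:450,170:490],cv2.imread('pics/scene0.png')[180:500-0,170:490][:300] if 0 else cv2.resize(cv2.imread('pics/scene0.png')[180:480,150:490],(363,320))]))
```

```text
(no output)
```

View pics/both.png

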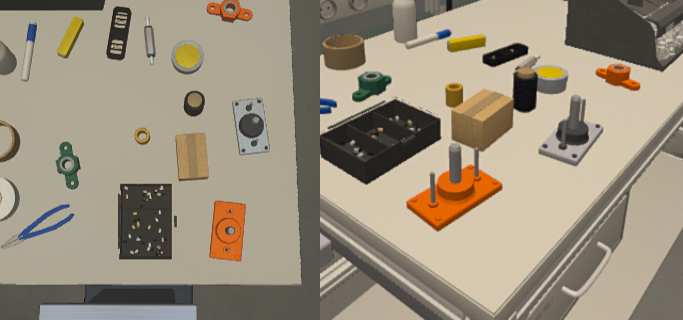

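View pics/scene0.png

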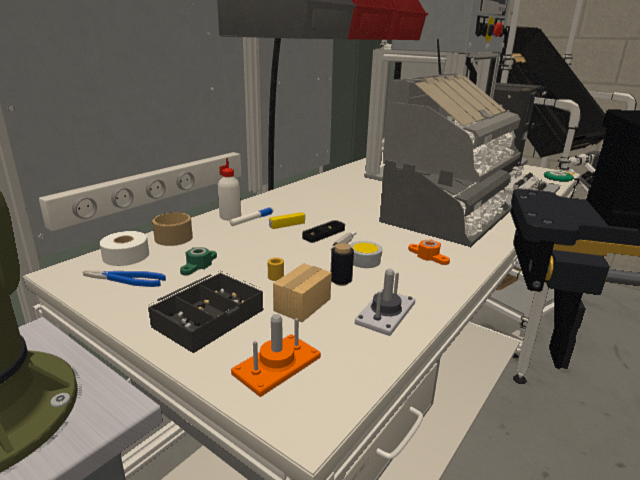

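The aluminium stand is at top (257,419), and the orange stand at (359,400) is its look-alike. The green unit is at top (296,237), and the orange unit at about (140,400) is its look-alike. The brass sleeve is at top (266,313); the brown roll and the tin differ in size. Next I'll measure yaws and centres from the depth and outlines.

Run:
```python
from h import *
for n in ['top','scene']:
    p=cams.camera_params(n); z=np.load(n+'0.npz'); C=cloud(p,z['d']); ok=z['d']>0
    def near(x,y,r,a,b): return C[ok&(np.hypot(C[...,0]-x,C[...,1]-y)<r)&(C[...,2]>a)&(C[...,2]<b)]
    for nm,a in dict(plate=(.513,-.275,.075,.008,.02),shoulder=(.513,-.275,.035,.026,.036),shaft=(.513,-.275,.09,.068,.095),studs=(.513,-.275,.06,.05,.066),sleeve=(.492,-.048,.035,.03,.045),unit=(.43,.11,.07,.006,.018),unittop=(.43,.11,.06,.024,.04),ribbon=(.545,-.155,.03,.065,.09),carton=(.44,-.149,.06,.045,.065)).items():
        q=near(*a)
        if len(q)<4: print(n,nm,len(q)); continue
        (cx,cy),(w,h),an=cv2.minAreaRect((q[:,:2]*1000).astype(np.float32))
        print(n,nm,len(q),'mean',q.mean(0).round(4),'medz',np.median(q[:,2]).round(4),'rect',np.round([cx,cy,w,h,an],1))
```

```text
top plate 1088 mean [ 0.5111 -0.2759  0.0123] medz 0.012 rect [ 513.  -277.   116.3   64.     6.6]
top shoulder 299 mean [ 0.5115 -0.276   0.0297] medz 0.0296 rect [ 5.130e+02 -2.773e+02  4.500e+01  4.600e+01  2.000e-01]
top shaft 54 mean [ 0.5124 -0.276   0.081 ] medz 0.0819 rect [ 512.7 -276.8   14.9   12.9   90. ]
top studs 33 mean [ 0.5113 -0.2754  0.0585] medz 0.0593 rect [ 512.6 -274.9   80.1   10.7    8.5]
top sleeve 121 mean [ 0.49   -0.0483  0.0352] medz 0.0352 rect [490.3 -48.2  30.3  30.6  13.6]
top unit 304 mean [0.4291 0.1052 0.0106] medz 0.0103 rect [430.9 105.2  91.3 121.4  40.4]
top unittop 296 mean [0.4302 0.1056 0.03  ] medz 0.0298 rect [430.8 106.1  43.   44.3  12.2]
top ribbon 299 mean [ 0.5541 -0.1561  0.0721] medz 0.0727 rect [ 555.2 -156.2   40.7   39.2   55.3]
top carton 1328 mean [ 0.4446 -0.1508  0.0546] medz 0.0545 rect [ 445.2 -151.    90.4   60.4    4.3]
scene plate 988 mean [ 0.4919 -0.2876  0.013 ] medz 0.0127 rect [ 511.4 -278.7  118.    64.     6.4]
scene shoulder 292 mean [ 0.5081 -0.2834  0.0305] medz 0.0306 rect [ 514.1 -281.    46.4   54.5   61.2]
scene shaft 108 mean [ 0.5084 -0.2802  0.0777] medz 0.0785 rect [ 511.2 -279.1   14.7   14.3    1.4]
scene studs 137 mean [ 0.5085 -0.2799  0.0575] medz 0.0572 rect [ 512.  -278.8   81.5   14.8   13.1]
scene sleeve 132 mean [ 0.4873 -0.0512  0.0346] medz 0.0353 rect [488.9 -50.4  32.1  29.1  23.1]
scene unit 282 mean [0.4161 0.0951 0.0113] medz 0.0113 rect [428.  102.   44.1  99.3  86.6]
scene unittop 240 mean [0.4261 0.1014 0.0295] medz 0.0302 rect [428.1 103.7  48.1  42.7  83.6]
scene ribbon 243 mean [ 0.5481 -0.1613  0.0722] medz 0.072 rect [ 551.3 -158.7   35.3   41.1   25.7]
scene carton 1215 mean [ 0.4367 -0.1569  0.0544] medz 0.0555 rect [ 443.9 -152.    94.8   62.     4.3]
```

>>> jog_arm(rows=[[0,-0.0166,-0.0308,0.006,0,0,0],[0,-0.0166,-0.0308,0.006,0,0,0],[0,-0.0166,-0.0308,0.006,0,0,0],[0,-0.0166,-0.0308,0.006,0,0,0],[0,-0.0166,-0.0308,0.006,0,0,0],[0,-0.0166,-0.0308,0.006,0,0,0],[0,-0.0166,-0.0308,0.006,0,0,0],[0,-0.0166,-0.0308,0.006,0,0,0],[0,-0.0166,-0.0308,0.006,0,0,0],[0,-0.0166,-0.0308,0.006,0,0,0],[0,-0.0166,-0.0308,0.006,0,0,0],[0,-0.0166,-0.0308,0.006,0,0,0]])

```text
time_s: 1.9
tool_pos: [0.514, -0.2751, 0.3328]
tool_rot: [-180.0, -0.0, -67.7]
force: [0.6, -0.3, -0.6]
grip_width: 0.0867
```

>>> jog_arm(rows=[[0.3,0,0,0,0,0,5.3],[0.3,0,0,0,0,0,5.3],[0.3,0,0,0,0,0,5.3],[0.3,0,0,0,0,0,0],[0.3,0,0,0,0,0,0],[0.3,0,0,0,0,0,0]])

```text
time_s: 2.4
tool_pos: [0.5131, -0.2767, 0.3328]
tool_rot: [-180.0, -0.0, -83.5]
force: [-0.3, 0.5, 0.8]
grip_width: 0.0627
```

```bash
cat >> h.py <<'E'
def look(n):
    o=status.get_obs(); p=cams.camera_params('wrist'); im,d=cams.read_camera('wrist'); save(n,im)
    print('tcp',o['tool_pos'].round(4),o['tool_rot'].round(2),'F',o['force'].round(1),'w',round(o['grip_width'],4),'t',o['time_s'])
    return o,p,im,d,cloud(p,d),d>0
def rects(C,ok,items):
    for nm,(x,y,r,a,b) in items.items():
        q=C[ok&(np.hypot(C[...,0]-x,C[...,1]-y)<r)&(C[...,2]>a)&(C[...,2]<b)]
        if len(q)<4: print(nm,len(q)); continue
        (cx,cy),(w,h),an=cv2.minAreaRect((q[:,:2]*1000).astype(np.float32))
        print(nm,len(q),'mean',q.mean(0).round(4),'medz',np.median(q[:,2]).round(4),'rect',np.round([cx,cy,w,h,an],1))
E
python3 - <<'E'
from h import *
o,p,im,d,C,ok=look('w1'); print(p['eye'],o['qpos'].round(1))
rects(C,ok,dict(plate=(.513,-.277,.075,.008,.02),shoulder=(.513,-.277,.035,.026,.036),shaft=(.513,-.277,.03,.079,.095),shaftall=(.513,-.277,.03,.04,.095),studs=(.513,-.277,.06,.056,.07),sleeve=(.49,-.049,.035,.03,.045)))
for k,z in [('shaft_top',.084),('shoulder',.03),('stand',0)]:
    for l in landmark_of('wrist',k)[:2]: print(k,l['conf'],l['position'],atz(p,l['position'],z).round(4))
E
```

```text
tcp [ 0.5131 -0.2767  0.3328] [-1.7999e+02 -1.0000e-02 -8.3450e+01] F [-0.3  0.5  0.8] w 0.0627 t 2.4
[ 0.58570804 -0.26832206  0.31261325] [ 40.4  13.8 -16.9  97.9   4.3  69.  -61. ]
plate 7886 mean [ 0.5202 -0.2762  0.0121] medz 0.0118 rect [ 513.6 -277.   115.2   64.     6.6]
shoulder 2306 mean [ 0.5174 -0.2765  0.0298] medz 0.0298 rect [ 511.7 -275.8   47.3   52.1   57.1]
shaft 437 mean [ 0.5145 -0.2769  0.0827] medz 0.0831 rect [ 513.6 -277.    15.    14.7   44.8]
shaftall 787 mean [ 0.5167 -0.2766  0.0735] medz 0.0801 rect [ 514.1 -277.    15.3   15.1   80.2]
studs 264 mean [ 0.5173 -0.2766  0.0619] medz 0.0613 rect [ 514.  -277.1   80.4   15.3   13.3]
sleeve 747 mean [ 0.4915 -0.0562  0.0344] medz 0.0349 rect [490.2 -53.6  22.2  31.5  80.6]
shaft_top 0.89 [254.8, 318.5] [ 0.512  -0.2773  0.084 ]
shaft_top 0.53 [227.8, 320.8] [ 0.5291 -0.2767  0.084 ]
shoulder 0.89 [230.3, 318.3] [ 0.5136 -0.2771  0.03  ]
shoulder 0.5 [152.6, 169.0] [ 0.5579 -0.1658  0.03  ]
stand 0.75 [219.7, 315.7] [ 0.5146 -0.2749  0.    ]
stand 0.54 [154.0, 169.2] [ 0.5539 -0.155   0.    ]
```

View pics/w1.png

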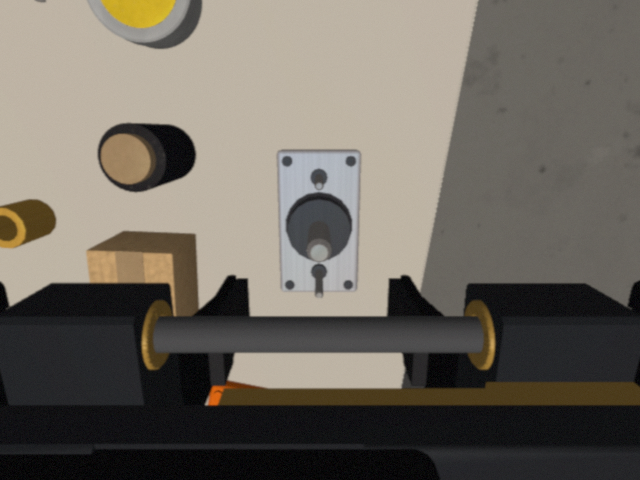

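>>> jog_arm(rows=[[0.3,0,0,0,0,0,6.55],[0.3,-0.0285,0.0029,0.004,0,0,0],[0.3,-0.0285,0.0029,0.004,0,0,0],[0.3,-0.0285,0.0029,0.004,0,0,0],[0.3,-0.0285,0.0029,0.004,0,0,0],[0.3,-0.0285,0.0029,0.004,0,0,0],[0.3,-0.0285,0.0029,0.004,0,0,0],[0.3,-0.0285,0.0029,0.004,0,0,0],[0.3,-0.0285,0.0029,0.004,0,0,0],[0.3,0,0,0,0,0,0],[0.3,0,0,0,0,0,0],[0.3,0,0,0,0,0,0]])

```text
time_s: 3.6
tool_pos: [0.4905, -0.0492, 0.3009]
tool_rot: [-180.0, -0.0, -90.1]
force: [0.1, -0.2, 0.5]
grip_width: 0.0609
```

Run:
```python
from h import *
o,p,im,d,C,ok=look('w2'); print(p['eye'],o['qpos'].round(1))
rects(C,ok,dict(sleeve=(.49,-.05,.035,.032,.045),sleeveall=(.49,-.05,.035,.006,.045),ribbon=(.553,-.158,.03,.065,.09),unittop=(.43,.105,.06,.024,.04)))
for k,z in [('sleeve_center',.018),('unit_center',.015)]:
    for l in landmark_of('wrist',k)[:2]: print(k,l['conf'],l['position'],atz(p,l['position'],z).round(4))
```

```text
tcp [ 0.4905 -0.0492  0.3009] [-1.7998e+02 -5.0000e-02 -9.0120e+01] F [ 0.1 -0.2  0.5] w 0.0609 t 3.6
[ 0.56361705 -0.04934333  0.28074636] [ 27.4   5.3 -25.8 111.6   2.6  63.7 -89.6]
sleeve 1164 mean [ 0.4915 -0.0481  0.0354] medz 0.0355 rect [491.  -47.9  31.1  31.   13.6]
sleeveall 1805 mean [ 0.4923 -0.0481  0.0297] medz 0.0348 rect [491.1 -48.   31.3  31.2  14. ]
ribbon 5135 mean [ 0.5564 -0.1533  0.0722] medz 0.0748 rect [ 555.9 -156.    42.4   41.4   89.3]
unittop 0
sleeve_center 0.68 [236.3, 317.0] [ 0.4919 -0.0489  0.018 ]
```

View pics/w2.png

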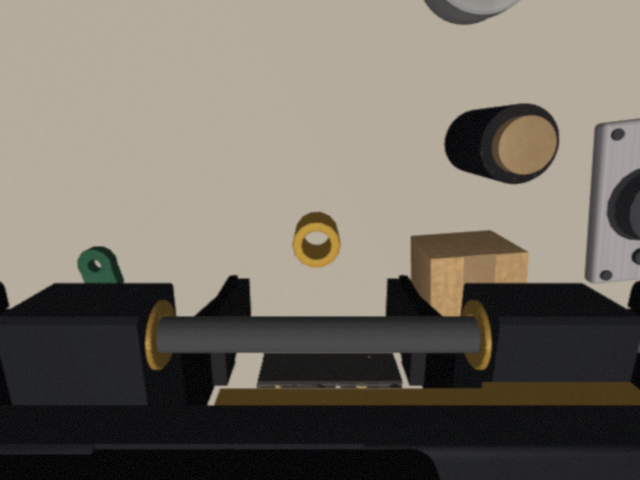

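The picture shows the sleeve at (240,316), with the ribbon at (145,520) and the carton at (260,470) clear of the jaws. I'm descending to grip it.

>>> jog_arm(grip_force=20, rows=[[0.3,-0.0012,-0.0005,0.0185,0,0,0],[0.3,0,0,0.0185,0,0,0],[0.3,0,0,0.0185,0,0,0],[0.3,0,0,0.0185,0,0,0],[0.3,0,0,0.0185,0,0,0],[0.3,0,0,0.0185,0,0,0],[0.3,0,0,0,0,0,0],[0.3,0,0,0,0,0,0],[1,0,0,0,0,0,0],[1,0,0,0,0,0,0],[1,0,0,0,0,0,0],[1,0,0,0,0,0,0]])

```text
time_s: 4.75
tool_pos: [0.4914, -0.0474, 0.1907]
tool_rot: [-179.9, -0.0, -90.1]
force: [-0.6, -0.1, 0.3]
grip_width: 0.0422
```

>>> jog_arm(rows=[[1,0,0,0,0,0,0],[1,0,0,0,0,0,0],[1,0,0,0,0,0,0],[1,0,0,0,0,0,0]])

```text
time_s: 5.08
tool_pos: [0.4912, -0.0474, 0.1902]
tool_rot: [-180.0, -0.0, -90.1]
force: [-1.4, 0.1, 3.5]
grip_width: 0.0312
```

>>> jog_arm(rows=[[1,0,0,-0.0325,0,0,0],[1,0,0,-0.0325,0,0,0],[1,0,0,-0.0325,0,0,0],[1,0,0,-0.0325,0,0,0],[1,0.0287,-0.0028,0,0,0,0],[1,0.0287,-0.0028,0,0,0,0],[1,0.0287,-0.0028,0,0,0,0],[1,0.0287,-0.0028,0,0,0,0],[1,0.0287,-0.0028,0,0,0,0],[1,0.0287,-0.0028,0,0,0,0],[1,0.0287,-0.0028,0,0,0,0],[1,0.0287,-0.0028,0,0,0,0]])

```text
time_s: 6.08
tool_pos: [0.5126, -0.2782, 0.3191]
tool_rot: [180.0, 0.0, -90.1]
force: [0.4, 0.8, -0.6]
grip_width: 0.0306
```

>>> jog_arm(rows=[[1,0,0,0,0,0,-6.6],[1,0,0,0,0,0,0],[1,0,0,0,0,0,0],[1,0,0,0,0,0,0]])

```text
time_s: 6.42
tool_pos: [0.5131, -0.2755, 0.3194]
tool_rot: [180.0, 0.1, -83.5]
force: [-0.6, 0.5, -0.2]
grip_width: 0.031
```

Run:
```python
from h import *
o,p,im,d,C,ok=look('w3')
t=o['tool_pos']; Rt=rot(o['tool_rot'])
L=(C-t)@Rt   # tool frame points
m=ok&(np.abs(L[...,0])<.017)&(L[...,2]>.12)&(L[...,2]<.2)&(np.abs(L[...,1])<.025)
q=L[m];print('sleeve pts',len(q),q.min(0).round(4),q.max(0).round(4))
top=q[(q[:,2]<q[:,2].min()+.006)]; print('top',len(top),top.mean(0).round(4),np.round(cv2.minAreaRect((top[:,:2]*1000).astype(np.float32))[:2],1))
for zz in np.arange(.145,.192,.006):
    s=q[abs(q[:,2]-zz)<.003]
    if len(s)>5: print(zz.round(3),len(s),'x',s[:,0].min().round(4),s[:,0].max().round(4),'ymin',s[:,1].min().round(4))
for k in ['sleeve_center','shaft_top']:
    for l in landmark_of('wrist',k)[:2]:
        a=atz(p,l['position'],.084 if k=='shaft_top' else t[2]-.172); print(k,l['conf'],np.round(l['position'],1),a.round(4),'tool',((a-t)@Rt).round(4))
rects(C,ok,dict(plate=(.513,-.277,.075,.008,.02),shaft=(.513,-.277,.03,.079,.095)))
```

```text
tcp [ 0.5131 -0.2755  0.3194] [ 1.7998e+02  6.0000e-02 -8.3550e+01] F [-0.6  0.5 -0.2] w 0.031 t 6.4167
sleeve pts 4800 [-0.017  -0.0156  0.132 ] [0.017  0.0162 0.1901]
top 419 [0.0003 0.0034 0.1338] [[-0.   3.3]
 [12.7 34. ]]
0.145 72 x -0.0169 0.0169 ymin -0.0102
0.151 252 x -0.017 0.017 ymin -0.0149
0.157 1873 x -0.0169 0.017 ymin -0.0154
0.163 513 x -0.017 0.017 ymin -0.0156
0.169 455 x -0.0169 0.017 ymin -0.0154
0.175 406 x -0.0168 0.0169 ymin -0.0153
0.181 401 x -0.0168 0.0168 ymin -0.0153
0.187 347 x -0.0148 0.0152 ymin -0.0153
sleeve_center 0.62 [310.5 322. ] [ 0.5121 -0.2773  0.1474] tool [0.0018 0.0011 0.172 ]
shaft_top 0.76 [263.  321.4] [ 0.5114 -0.2776  0.084 ] tool [0.0021 0.0018 0.2354]
plate 6561 mean [ 0.5357 -0.2746  0.012 ] medz 0.0118 rect [ 517.8 -276.5  106.7   64.1    6.6]
shaft 381 mean [ 0.516  -0.2768  0.0825] medz 0.083 rect [ 515.6 -277.1   15.3   11.2   88.1]
```

View pics/w3.png

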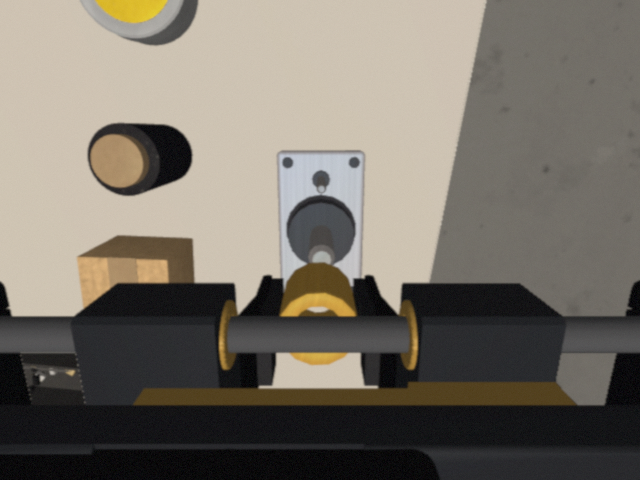

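>>> jog_arm(rows=[[1,0.0015,-0.0005,0.01,0,0,0],[1,0,0,0.01,0,0,0],[1,0,0,0.01,0,0,0],[1,0,0,0.01,0,0,0],[1,0,0,0,0,0,0],[1,0,0,0,0,0,0],[1,0,0,0,0,0,0]])

```text
time_s: 7.15
tool_pos: [0.5136, -0.2784, 0.2797]
tool_rot: [-180.0, 0.0, -83.5]
force: [-0.7, 0.1, -0.4]
grip_width: 0.0309
```

Run:
```python
from h import *
o,p,im,d,C,ok=look('w4'); save('w4c',cv2.resize(im[200:380,200:440],(720,540)))
```

```text
tcp [ 0.5136 -0.2784  0.2797] [-180.      0.    -83.52] F [-0.7  0.1 -0.4] w 0.0309 t 7.15
```

View pics/w4c.png

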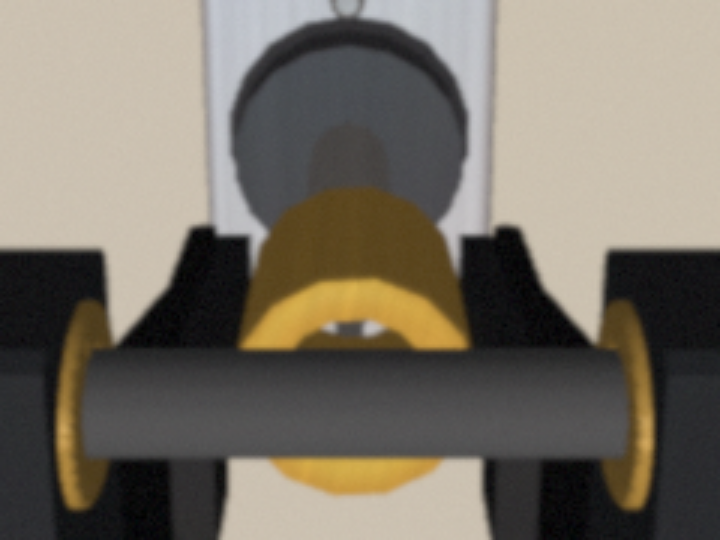

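The shaft stands about 1.3 mm left of the sleeve in the picture: the shoulder centre is at crop column 349 and the sleeve at 356. That agrees with the TCP reading. I'll correct and lower.

>>> jog_arm(rows=[[1,-0.0013,0,0,0,0,0],[1,0,0,0,0,0,0],[1,0,0,0,0,0,0],[1,0,0,0.003,0,0,0],[1,0,0,0.003,0,0,0],[1,0,0,0.003,0,0,0],[1,0,0,0.003,0,0,0],[1,0,0,0.003,0,0,0],[1,0,0,0,0,0,0],[1,0,0,0,0,0,0]])

```text
time_s: 8.03
tool_pos: [0.5133, -0.2771, 0.2644]
tool_rot: [180.0, 0.0, -83.5]
force: [-0.1, 0.0, -1.3]
grip_width: 0.0309
```

>>> jog_arm(rows=[[1,0,0,0.005,0,0,0],[1,0,0,0.005,0,0,0],[1,0,0,0.005,0,0,0],[1,0,0,0.005,0,0,0],[1,0,0,0.005,0,0,0],[1,0,0,0.005,0,0,0],[1,0,0,0.005,0,0,0],[1,0,0,0.005,0,0,0],[1,0,0,0.002,0,0,0],[1,0,0,0,0,0,0],[1,0,0,0,0,0,0],[1,0,0,0,0,0,0]])

```text
time_s: 9.03
tool_pos: [0.5135, -0.2772, 0.2231]
tool_rot: [-180.0, -0.0, -83.5]
force: [0.2, 0.1, -0.7]
grip_width: 0.0307
```

>>> jog_arm(rows=[[1,0,0,0.001,0,0,0],[1,0,0,0.001,0,0,0],[1,0,0,0.001,0,0,0],[1,0,0,0,0,0,0],[1,0,0,0,0,0,0]])

```text
time_s: 9.45
tool_pos: [0.5135, -0.2772, 0.2203]
tool_rot: [-180.0, -0.0, -83.5]
force: [-1.9, 1.3, 2.4]
grip_width: 0.0311
```

>>> jog_arm(rows=[[0.4,0,0,0,0,0,0],[0.4,0,0,0,0,0,0],[0.4,0,0,0,0,0,0],[0.4,0,0,0,0,0,0],[0.4,0,0,0,0,0,0],[0.4,0,0,0,0,0,0]])

```text
time_s: 9.95
tool_pos: [0.5133, -0.2771, 0.2196]
tool_rot: [180.0, 0.0, -83.5]
force: [0.2, -0.8, 0.7]
grip_width: 0.0517
```

>>> jog_arm(rows=[[0.4,0,0,-0.01,0,0,0],[0.4,0,0,-0.01,0,0,0],[0.4,0,0,-0.02,0,0,0],[0.4,0,0,-0.03,0,0,0],[0.4,0,0,-0.03,0,0,0],[0.4,0,0,-0.03,0,0,0],[0.4,0,0,0,0,0,0],[0.4,0,0,0,0,0,0],[0.4,0,0,0,0,0,0]])

```text
time_s: 10.7
tool_pos: [0.5132, -0.277, 0.3504]
tool_rot: [-180.0, -0.0, -83.5]
force: [-0.3, 0.8, -0.7]
grip_width: 0.0519
```

Run:
```python
from h import *
o,p,im,d,C,ok=look('w5'); print(o['qpos'].round(1))
rects(C,ok,dict(sleevetop=(.513,-.277,.022,.060,.070),shaft=(.513,-.277,.03,.079,.095)))
z=np.load('top0.npz'); p=cams.camera_params('top'); C=cloud(p,z['d']); ok=z['d']>0
im=z['im'].astype(int); g=(im[...,1]>im[...,0]+15)&(im[...,1]>im[...,2]+8)
near=ok&g&(np.hypot(C[...,0]-.43,C[...,1]-.105)<.08); q=C[near];print('unit green',len(q),np.round(cv2.minAreaRect((q[:,:2]*1000).astype(np.float32)),1) if 0 else cv2.minAreaRect((q[:,:2]*1000).astype(np.float32)))
for s in [1,-1]:
    e=q[(q[:,2]<.016)&(s*(q[:,0]-.43)>.028)];print('ear',len(e),e.mean(0).round(4))
# what stands near unit
hi=ok&(np.abs(C[...,0]-.43)<.09)&(np.abs(C[...,1]-.105)<.12)&(C[...,2]>.035)
print('tall near unit',hi.sum(), C[hi].min(0) if hi.any() else '', C[hi].max(0) if hi.any() else '')
```

```text
tcp [ 0.5132 -0.277   0.3504] [-1.7997e+02 -4.0000e-02 -8.3520e+01] F [-0.3  0.8 -0.7] w 0.0519 t 10.7
[ 40.6  13.  -17.   96.7   4.   70.9 -60.9]
sleevetop 1023 mean [ 0.515  -0.2768  0.0653] medz 0.0655 rect [ 513.2 -277.    31.2   31.    46.5]
shaft 390 mean [ 0.5145 -0.2769  0.0827] medz 0.0833 rect [ 513.9 -276.9   14.7   14.9   50.8]
unit green 434 ((432.7461853027344, 106.82073974609375), (100.57113647460938, 44.93336486816406), 21.437795639038086)
ear 88 [0.4683 0.1139 0.0105]
ear 82 [0.3932 0.0988 0.0104]
tall near unit 2073 [ 0.3400142  -0.01392739  0.03501917] [0.5199175  0.22499778 0.54689131]
```

>>> jog_arm(rows=[[0.2,-0.0325,0.0032,0.0042,0,0,0],[0.2,-0.0325,0.0032,0.0042,0,0,0],[0.2,-0.0325,0.0032,0.0042,0,0,0],[0.2,-0.0325,0.0032,0.0042,0,0,0],[0.2,-0.0325,0.0032,0.0042,0,0,0],[0.2,-0.0325,0.0032,0.0042,0,0,0],[0.2,-0.0325,0.0032,0.0042,0,0,0],[0.2,-0.0325,0.0032,0.0042,0,0,0],[0.2,-0.0325,0.0032,0.0042,0,0,0],[0.2,-0.0325,0.0032,0.0042,0,0,0],[0.2,-0.0325,0.0032,0.0042,0,0,0],[0.2,-0.0325,0.0032,0.0042,0,0,0]])

```text
time_s: 11.75
tool_pos: [0.4299, 0.1073, 0.2981]
tool_rot: [179.9, -0.0, -83.5]
force: [0.4, 0.6, 0.1]
grip_width: 0.0697
```

>>> jog_arm(rows=[[0.2,0,0,0,0,0,-6.5],[0.2,0,0,0,0,0,0],[0.2,0,0,0,0,0,0],[0.2,0,0,0,0,0,0]])

```text
time_s: 12.08
tool_pos: [0.4312, 0.1049, 0.2988]
tool_rot: [179.9, -0.0, -77.3]
force: [0.3, 0.1, -0.4]
grip_width: 0.0695
```

```bash
cat >> h.py <<'E'
def green(im): 
    i=im.astype(int); return (i[...,1]>i[...,0]+15)&(i[...,1]>i[...,2]+8)
E
python3 - <<'E'
from h import *
o,p,im,d,C,ok=look('w6'); print(o['qpos'].round(1))
m=ok&green(im)&(np.hypot(C[...,0]-.43,C[...,1]-.105)<.08); q=C[m]
print(cv2.minAreaRect((q[:,:2]*1000).astype(np.float32)))
rects(C,ok,dict(unittop=(.43,.105,.03,.026,.04)))
for s in [1,-1]:
    e=q[(q[:,2]<.016)&(q[:,2]>.009)&(s*(q[:,0]-.43)>.028)];print('ear',len(e),e.mean(0).round(4))
for l in landmark_of('wrist','unit_center')[:2]: print(l['conf'],l['position'],atz(p,l['position'],.015).round(4))
hi=ok&(np.abs(C[...,0]-.43)<.1)&(np.abs(C[...,1]-.105)<.13)&(C[...,2]>.035)&(C[...,2]<.1)
print('tall',hi.sum(), C[hi].min(0) if hi.any() else '', C[hi].max(0) if hi.any() else '')
E
```

```text
tcp [0.4312 0.1049 0.2988] [ 1.7993e+02 -1.0000e-02 -7.7250e+01] F [ 0.3  0.1 -0.4] w 0.0695 t 12.0833
[ 20.3  -0.7 -36.8 117.5  -0.5  63.2 -93.5]
((431.11749267578125, 106.5751953125), (99.79048156738281, 42.90321350097656), 12.051563262939453)
unittop 2812 mean [0.432 0.107 0.03 ] medz 0.03 rect [431.2 106.7  43.1  43.9  11. ]
ear 858 [0.4682 0.114  0.0107]
ear 580 [0.393  0.0987 0.0107]
0.92 [240.9, 317.2] [0.4286 0.1046 0.015 ]
tall 3289 [0.37710199 0.21265115 0.03500502] [0.51692169 0.23499698 0.05060928]
```

View pics/w6.png

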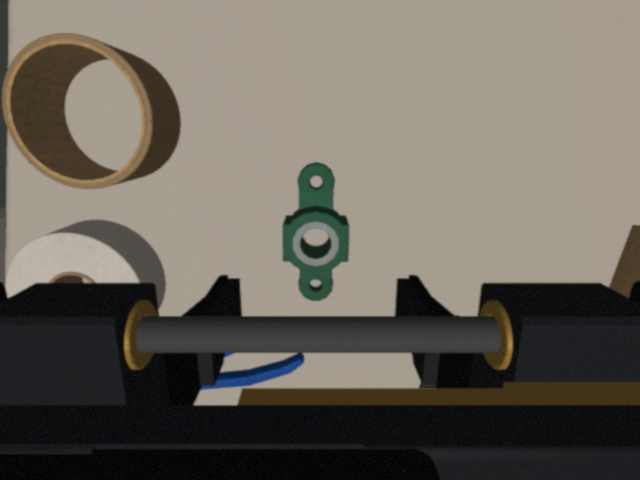

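Bore at pixel (241,316), unit yaw about 12°, with nothing tall within the gripper's span. Descending onto the flats.

>>> jog_arm(grip_force=35, rows=[[0.2,-0.0016,-0.0004,0.018,0,0,0.5],[0.2,0,0,0.019,0,0,0],[0.2,0,0,0.019,0,0,0],[0.2,0,0,0.019,0,0,0],[0.2,0,0,0.019,0,0,0],[0.2,0,0,0.0185,0,0,0],[0.2,0,0,0,0,0,0],[0.2,0,0,0,0,0,0],[0.2,0,0,0,0,0,0]])

```text
time_s: 12.93
tool_pos: [0.4318, 0.1075, 0.1876]
tool_rot: [-179.9, -0.0, -77.6]
force: [0.6, -0.2, 0.4]
grip_width: 0.0695
```

>>> jog_arm(rows=[[1,0,0,0,0,0,0],[1,0,0,0,0,0,0],[1,0,0,0,0,0,0],[1,0,0,0,0,0,0],[1,0,0,0,0,0,0],[1,0,0,0,0,0,0],[1,0,0,0,0,0,0],[1,0,0,0,0,0,0]])

```text
time_s: 13.6
tool_pos: [0.4315, 0.1076, 0.1872]
tool_rot: [-180.0, -0.0, -77.5]
force: [0.2, -1.2, 5.7]
grip_width: 0.0438
```

>>> jog_arm(rows=[[1,0,0,-0.01,0,0,0],[1,0,0,-0.025,0,0,0],[1,0,0,-0.035,0,0,0],[1,0,0,-0.035,0,0,0],[1,0,0,-0.035,0,0,0],[1,0,0,-0.025,0,0,0],[1,0,0,0,0,0,5.9],[1,0,0,0,0,0,0],[1,0,0,0,0,0,0]])

```text
time_s: 14.35
tool_pos: [0.4306, 0.1078, 0.3515]
tool_rot: [179.9, -0.0, -83.3]
force: [-0.6, 0.0, -2.9]
grip_width: 0.044
```

>>> jog_arm(rows=[[1,0.016,-0.0016,0,0,0,0],[1,0.035,-0.0034,0,0,0,0],[1,0.035,-0.0034,0,0,0,0],[1,0.035,-0.0034,0,0,0,0],[1,0.035,-0.0034,0,0,0,0],[1,0.035,-0.0034,0,0,0,0],[1,0.035,-0.0034,0,0,0,0],[1,0.035,-0.0034,0,0,0,0],[1,0.035,-0.0034,0,0,0,0],[1,0.035,-0.0034,0,0,0,0],[1,0.035,-0.0034,0,0,0,0],[1,0.026,-0.0024,0,0,0,0]])

```text
time_s: 15.35
tool_pos: [0.5132, -0.2804, 0.3495]
tool_rot: [179.8, 0.1, -83.4]
force: [-0.4, -0.2, -1.7]
grip_width: 0.0438
```

>>> jog_arm(rows=[[1,0,0,0,0,0,0],[1,0,0,0,0,0,0],[1,0,0,0,0,0,0],[1,0,0,0,0,0,0]])

```text
time_s: 15.68
tool_pos: [0.514, -0.2756, 0.3509]
tool_rot: [179.9, 0.1, -83.2]
force: [0.7, 0.7, -1.8]
grip_width: 0.0437
```

```bash
cat > m.py <<'E'
from h import *
import sys
o,p,im,d,C,ok=look(sys.argv[1]); t=o['tool_pos']; Rt=rot(o['tool_rot'])
L=(C-t)@Rt
m=ok&green(im)&(np.abs(L[...,0])<.026)&(np.abs(L[...,1])<.06)&(L[...,2]>.13)&(L[...,2]<.2); q=L[m]
print('unit tool min/max',len(q),q.min(0).round(4),q.max(0).round(4))
print('body rect',np.round(cv2.boundingRect((q[:,:2]*1e4).astype(np.int32)),0)/10)
for s in [1,-1]:
    e=q[(q[:,2]>.172)&(q[:,2]<.18)&(s*q[:,1]>.028)]
    if len(e): print('ear',s,len(e),e.mean(0).round(4),'x',e[:,0].min().round(4),e[:,0].max().round(4),'y',e[:,1].min().round(4),e[:,1].max().round(4))
ring=ok&(np.hypot(L[...,0],L[...,1])<.028)&(L[...,2]>.150)&(L[...,2]<.163); r=L[ring]
if len(r): print('top',len(r),np.median(r,0).round(4),r.min(0).round(4),r.max(0).round(4))
rects(C,ok,dict(plate=(.513,-.277,.075,.008,.02),sleevetop=(.513,-.277,.022,.060,.068),shaft=(.513,-.277,.03,.079,.09)))
for l in landmark_of('wrist','unit_center')[:1]:
    a=atz(p,l['position'],t[2]-.172); print('lm',l['conf'],np.round(l['position'],1),'tool',((a-t)@Rt).round(4))
E
python3 m.py w7
```

```text
tcp [ 0.514  -0.2756  0.3509] [ 1.7992e+02  1.1000e-01 -8.3230e+01] F [ 0.7  0.7 -1.8] w 0.0437 t 15.6833
unit tool min/max 9262 [-0.0227 -0.0503  0.1553] [0.0226 0.0442 0.1866]
body rect [-22.6 -50.3  45.2  94.5]
ear 1 649 [-1.000e-04  3.830e-02  1.768e-01] x -0.0124 0.0122 y 0.0316 0.0433
ear -1 2416 [ 0.0002 -0.0383  0.1767] x -0.0122 0.0126 y -0.0503 -0.028
top 5554 [-1.000e-04 -9.800e-03  1.574e-01] [-0.0262 -0.0214  0.15  ] [0.0262 0.0222 0.163 ]
plate 4444 mean [ 0.5419 -0.2754  0.0118] medz 0.0117 rect [ 520.5 -276.2  101.9   64.     6.6]
sleevetop 153 mean [ 0.5258 -0.274   0.065 ] medz 0.0654 rect [ 525.1 -273.5    6.4   13.3    5.7]
shaft 0
lm 0.95 [310.2 319.9] tool [0.0009 0.0009 0.172 ]
```

View pics/w7.png

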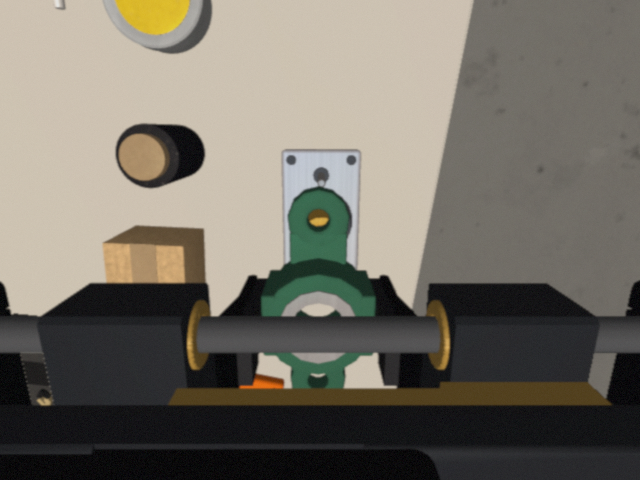

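>>> jog_arm(rows=[[1,0,0,0.01,0,0,0],[1,0,0,0.015,0,0,0],[1,0,0,0.015,0,0,0],[1,0,0,0.01,0,0,0],[1,0,0,0,0,0,0],[1,0,0,0,0,0,0],[1,0,0,0,0,0,0],[1,0,0,0,0,0,0]])

```text
time_s: 16.45
tool_pos: [0.5143, -0.2774, 0.3029]
tool_rot: [-179.9, -0.1, -83.4]
force: [0.5, 0.5, -1.1]
grip_width: 0.0439
```

>>> jog_arm(rows=[[1,-0.0005,0.0003,0.006,0,0,0],[1,0,0,0.007,0,0,0],[1,0,0,0.006,0,0,0],[1,0,0,0.003,0,0,0],[1,0,0,0,0,0,0],[1,0,0,0,0,0,0],[1,0,0,0,0,0,0],[1,0,0,0,0,0,0],[1,0,0,0,0,0,0],[1,0,0,0,0,0,0]])

```text
time_s: 17.28
tool_pos: [0.5137, -0.2769, 0.2801]
tool_rot: [-180.0, -0.0, -83.4]
force: [-0.6, 0.2, -2.0]
grip_width: 0.0438
```

```bash
python3 m.py w8
python3 - <<'E'
from h import *
im,d=cams.read_camera('scene'); p=cams.camera_params('scene'); C=cloud(p,d)
save('s2',cv2.resize(im[200:350,290:490],(800,600)))
ok=d>0; g=ok&green(im)&(np.hypot(C[...,0]-.513,C[...,1]+.277)<.07)
print('scene green',g.sum(),C[g].min(0).round(4),C[g].max(0).round(4))
for k,z in [('carton',0),('ribbon',0),('tin',0)]:
    for l in landmark_of('scene',k)[:1]: print(k,np.round(l['position'],1),atz(p,l['position'],z).round(3))
E
```

```text
tcp [ 0.5137 -0.2769  0.2801] [-1.7998e+02 -2.0000e-02 -8.3410e+01] F [-0.6  0.2 -2. ] w 0.0438 t 17.2833
unit tool min/max 9260 [-0.022  -0.0501  0.1553] [0.0225 0.0441 0.1863]
body rect [-21.9 -50.   44.4  94.2]
ear 1 640 [-1.000e-04  3.830e-02  1.768e-01] x -0.0124 0.0122 y 0.0318 0.0434
ear -1 2427 [ 1.000e-04 -3.830e-02  1.767e-01] x -0.0124 0.0125 y -0.0501 -0.028
top 5558 [-0.0003 -0.0098  0.1574] [-0.0263 -0.0215  0.15  ] [0.0263 0.0226 0.163 ]
plate 6259 mean [ 0.5445 -0.2735  0.0119] medz 0.0118 rect [ 516.4 -276.7  110.    64.1    6.6]
sleevetop 0
shaft 0
lm 0.69 [312.2 319.4] tool [0.0007 0.0019 0.172 ]
scene green 711 [ 0.4599 -0.3023  0.0943] [ 0.5309 -0.2556  0.1255]
carton [304.3 303.4] [ 0.447 -0.152  0.   ]
ribbon [282.5 339.7] [ 0.552 -0.157  0.   ]
tin [260.4 362.8] [ 0.661 -0.141  0.   ]
```

View pics/s2.png

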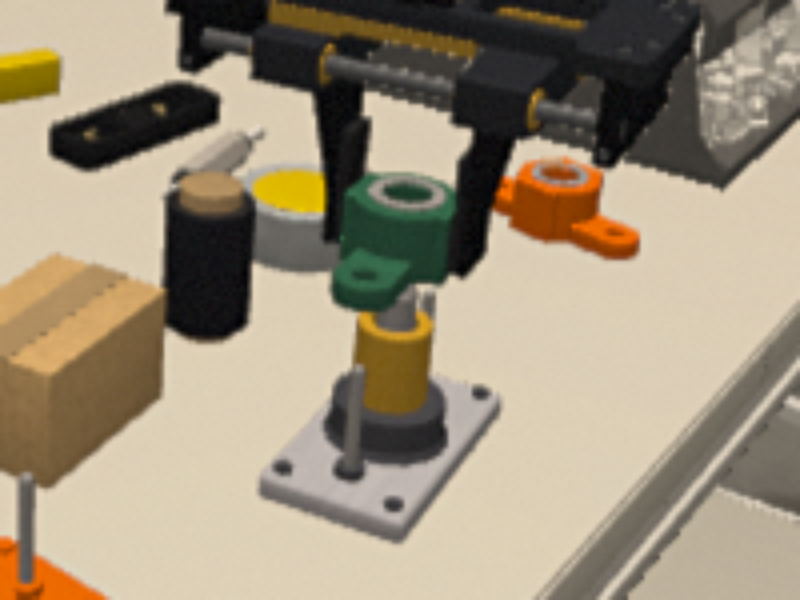

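View pics/w8.png

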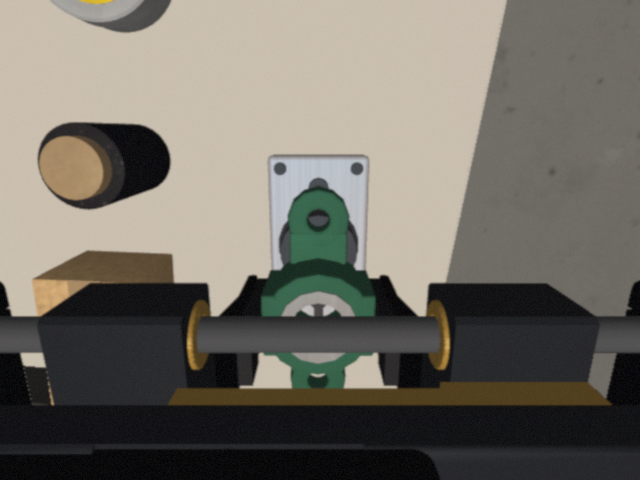

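>>> jog_arm(rows=[[1,0,0,-0.001,0,0,0],[1,0,0,0,0,0,0],[1,0,0,0,0,0,0],[1,0,0,0,0,0,0],[1,0,0,0,0,0,0],[1,0,0,0,0,0,0],[1,0,0,0,0,0,0],[1,0,0,0,0,0,0]])

```text
time_s: 18.25
tool_pos: [0.5136, -0.2769, 0.2809]
tool_rot: [180.0, -0.0, -83.4]
force: [-0.2, -0.1, -1.5]
grip_width: 0.044
```

Run:
```python
from h import *
o=status.get_obs(); print(o['tool_pos'].round(4),o['tool_rot'].round(2),o['grip_width'],o['joint_velocities'].round(2),o['time_s'])
t=o['tool_pos']
if abs(t[2]-.281)<.0015 and np.hypot(t[0]-.5138,t[1]+.277)<.0012: print(env.sign_off())
```

```text
[ 0.5136 -0.2769  0.2809] [180.    -0.   -83.41] 0.043953802963856405 [ 0.1   0.05  0.05 -0.05  0.02 -0.01  0.01] 18.25
the job is handed in; nothing more can be done
None
```

The job is handed in at 18.3 s. The brass sleeve sits on the aluminium stand's shoulder, released, and the green bearing unit is held still over the shaft.

- **Sleeve:** after release its top measured 65.5 mm high against 66 mm expected, so it is fully down, and it is centred on the shaft to about 0.5 mm.
- **Bearing unit:** it is level, and its ears line up with the studs to about 0.2°. The bore is within about 0.5–1 mm of the shaft axis. The underside is at about 94 mm, roughly 10 mm above the shaft's top. Contact force on the arm was low, with only the unit's weight showing.
- **Bystanders:** the network put the carton and the ribbon roll within about 6 mm of where it put them at the start. The tin's origin shifted by about 10 mm between the two readings. The arm never went near it, so I take that as network error.
- **Disagreements:** three cues put the unit's underside between 92.4 and 93.5 mm, so I raised it 1 mm before handing in. The network's estimate of the bore centre was up to 2 mm off the depth measurement; I trusted the depth, which agreed with the ears and outline. I took no picture after that last 1 mm.

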